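# Eject a pipe coupling and post it through the flap gate

## Robot

A 6-joint arm with a two-finger parallel gripper is mounted at the origin on a cart in front of the work surface, level with it; the furniture and walls round the work are solid. World frame = base frame: x ahead of the robot, y to its left, z up, the work surface at z = 0. Lengths are in mm, angles in rad, forces in N, time in s.
With the tool pointing down it reaches from about 275 to 775 mm from the base axis. Payload 14.6 kg.
Tool frame: the origin (TCP) lies midway between the tips of the shut fingers; the grasp point (between the pads) lies 19 mm behind it; z points along the fingers, y is the line along which they close (so a half turn about z gives the same grasp; the last joint's range is limited). The gripper opens to 85 mm and grips with 20 to 120 N. Pads are 22 mm wide; open, the fingers measure 114 mm over their backs; the gripper's body (76 mm by 85 mm) begins 54 mm behind the grasp point. The pads swing forward as they close: fully open they stand 13 mm farther back than shut.
Start: joints at [-1.335, 0.263, -0.048, 1.259, 0, 1.415], TCP at [199.981, -485.423, 231.278] pointing down, gripper open.
Joint ranges: [-2.65, 2.65], [-0.89, 1.7], [-1.18, 1.37], [-2.13, 2.11], [-1.35, 1.29], [-3.14, 3.14]. Speed limits (rad/s): [1.89, 1.89, 2.57, 2.79, 3.14, 3.14].

## Interface

Orientations are given as a unit quaternion [w, x, y, z].
In Python, from workcell import bot, cams gives the robot as it stands.
- The arm moves only by the tool step_arm, never from a script. Its arguments are lists of equal length, an entry for each row: "gripper": the gripper's target within -1 to 1 (shut at 1, half-way at 0, fully open at -1); "xyz": the shift along the tool's x, y, z in mm, a list of three; "dr": the turn, a rotation vector about the tool's x, y, z in degrees, a list of three. A call has 1 to 5 rows; each row shifts and turns the commanded pose from where the row before left it, along the tool's axes as they then stand; what a row does not reach is not made up. A row lasts 1/12 s, in which the tool goes at most 41.7 mm and 7.16 degrees, less where a joint would pass 70% of its speed; a pose out of reach is approached as far as the arm can. A call is refused whole if a number of a shift passes 41.7 or a number of a turn 7.16, either way. A call with a gripper value outside its range is refused whole. The fingers move at their own pace and stop on an object; the grip force is fixed at half the most. Time passes only in rows, so rows that do not move let the fingers close. It gives the time, the measured TCP pose, the force, the opening and the grip force at its end, in the units of the state.
- bot.observe(): the state, without advancing time (a new reading comes with each control period).
- cams.grab_frame(name): name is "scene" or "side" or "wrist"; returns a dict with "color" (400x640x3 uint8, red, green, blue), "fx", "fy", "cx", "cy" (pixels), "k1" (the pictures are not rectified: a ray, as slopes to the right and down, at radius r is drawn at 1 + k1 r^2 times it, then the intrinsics apply), "rvec" (rotation vector, rad) and "tvec" (3), from world to camera coordinates, as OpenCV has them. Camera axes: x right, y down, z forward; pixel columns grow to the right and rows downward; lengths in mm; the calibration is good to about 2 mm. A picture is of the moment at which its call begins. There is no depth.
- bot.sign_off(): hands the job in; it is judged then, once.
Trained networks look in the newest picture that a camera, given by its name, has taken for a name from the list of things; names that differ only in an ending like _2 or _b are one class to them, and where a whole thing is asked for, a point or a joint stands for the part that bears it (a point fixed in the world has none). Each returns a list of dicts, best first, with "confidence" (0 to 1); they miss things now and then, are a little off and sometimes report something else, mostly with a low value. They report only what shows in the picture. A call takes as long as a camera call.
- cams.outline_of(target, camera): "region" (400x640 bool, what is visible of it).
- cams.place_of(target, camera): "location" ([x, y, z] in mm, in world coordinates, good to about 4 mm: a listed point, or the origin of a listed thing).
The state is a dict: "clock": time; "joints": joint angles; "joint_velocities": joint speeds; "effort": joint torques, N m; "position": TCP position; "tool_rot": TCP orientation; "force": force on the tool from outside, world axes, zero at the start; "wrist_torque": the same for the moment, N m; "width": finger opening in mm; "gripper_force": force on a finger pad.
Only numpy, scipy, OpenCV 4.12 (cv2) and the standard library are available. Lean on these libraries where they do the work, as an engineer would, in place of code of your own. Each camera call takes 0.05 s, during which the arm holds its last target. There are 200 camera calls.

## Task

The large pipe coupling sits flush in the leaning nest of the unloading fixture, where it cannot be gripped. Press the fixture's ejector lever gently down to its stop so that the coupling is pushed up out of the nest, let go of the lever (it stays down), then take the raised coupling, set it on the apron of the parts bin and push it through the sprung flap, so that it drops inside and the flap swings shut behind it. Leave the other things on the bench where they are.

Things in the scene. Friction and masses are not known exactly. Their poses are not given: they have to be found in the camera images.
- fixture: Unloading fixture, fixed: dark steel base plate 250 x 130 x 12 mm (x = -180 to +70 mm) carrying a leaning aluminium nest, with an ejector lever at its front. Origin on the bench, below the middle of the nest's floor; x points to the fixture's back (away from the lever's foot plate), z up.
- nest: Aluminium block 82 x 72 x 62 mm, bore 61 mm. Origin: centre of the bore's floor, 95 mm above the bench; z is the bore's axis, leaning 30 deg from vertical to the fixture's front; mouth at z = +62 mm. Slot in the floor for the ejector bar. Cheeks at y = +-36 to +-44 mm (60 mm long in x) rise to z = +95 mm: fingers have room only on the +x and -x sides and come in along the leaning axis.
- ejector_lever: Dark steel rocker, pivot along the fixture's y. Origin on the pivot, 70 mm before the fixture's origin, 66 mm up. Foot plate 36 x 50 mm, 105 mm before the pivot; pressed, it swings up to 0.6 rad (plate about 60 mm down) to a hard stop, and its bar lifts the coupling about 38 mm along the bore. Takes 6 to 12 N; stays where left. Starts up or a little down.
- lever_pad (a point): Centre of the top face of the lever's ribbed foot plate, where to press; about 100 mm above the bench when up.
- coupling: The large dark pipe coupling, a tube 58 mm in outer diameter and 62 mm long, about 0.13 to 0.27 kg, seated in the nest. Origin at the centre of its lower end, z along its axis (upwards out of the nest).
- bin: Grey covered bin, fixed, 189 mm high. Origin on the bench; x points to its back. Apron x = -186 to -60 mm, top 75 mm up, 78 mm between rails 16 mm high. Gate frame at x = -64 to -52 mm, opening 78 mm wide, its lintel from 158 mm up: lean the tool to reach under it. Behind (to x = +70 mm, 124 mm wide) a ribbed floor lies 11 mm up, so a thing tips in once its middle is well past the sill.
- sill (a point): Middle of the back edge of the apron; 75 mm above the bench. The shut flap hangs 13 mm behind it.
- flap (a joint): Steel flap in the gate, 74 x 78 mm, hinged at its top edge, light spring (under 2 N at its lower edge): 0 is shut, grows to 1.45 rad as it swings inward.
- coupling_mid: Bystander: pipe coupling 52 mm in diameter, 56 mm high, upright; origin at the centre of its underside.
- coupling_small: Bystander: pipe coupling 47 mm in diameter, 50 mm high, upright; origin at the centre of its underside.
- paste_tin: Bystander: tin with a red lid, 69 mm in diameter, 50 mm high; origin at the centre of its underside.
- marker: Bystander: marker pen lying, 127 mm long, 17 mm thick; origin under its middle.

How it is judged (in metres and radians):
On the way, in this order (a step that is already met when the one before it is completed fails the run):
1. the lever has pushed the coupling at least 30 mm up out of the nest, it stays there, and the robot touches neither coupling nor lever (z of coupling in the frame of nest between 0.03 and 0.05 m and distance between coupling and nest below 0.052 m and contact force between each of the arm, the fingers and ejector_lever below 0.1 N and contact force between the fingers and coupling below 0.1 N), for 0.2 s.
2. the coupling rests on the bin's apron (touching it, its lower end under 125 mm high) (x of coupling in the frame of bin between -0.2 and -0.03 m and y of coupling in the frame of bin between -0.06 and 0.06 m and height (world z) of coupling below 0.125 m and contact force between coupling and bin above 0.3 N), for 0.1 s.
3. the coupling pushes the flap open (value of joint flap above 0.4 rad and distance between coupling and sill below 0.1 m), for 0.05 s.
At the end, for the whole second after the job is handed in: The coupling lies at rest (under 0.08 m/s) inside the bin, behind the gate and below the sill (its origin under 80 mm high), and the flap is shut again (under 0.1 rad) (x of coupling in the frame of bin between -0.066 and 0.075 m and y of coupling in the frame of bin between -0.066 and 0.066 m and height (world z) of coupling below 0.08 m and value of joint flap below 0.1 rad and linear speed of coupling below 0.08 m/s); the robot touches nothing.
It fails at once if the lever is forced (over 80 N) (contact force between any of the fingers, the arm and ejector_lever above 80 N).
It fails at once if a bystander is moved more than 30 mm (distance of any of coupling_mid, coupling_small, paste_tin, marker from where it was at the start of the episode above 0.03 m).
It also fails if it takes over 72 s, if anything falls off the work surface, if the arm or the gripper's body presses on something with over 40 N, if the wrist force passes 120 N, or if a joint passes its speed limit or range.

## Working session

There is one attempt and no reset: what is moved stays moved. The work goes in short steps, Python scripts to look and compute and a tool call to move; the robot and the scene stay as the last step left them, time stands still between calls to the robot, and variables do not carry over. Pictures are saved under pics/ and viewed, at most 10 in all, crops included, and the job is handed in when it is done.

Besides the shell and the picture viewer there is one more tool, called after "Call:" by a JSON object that holds its "api" and its "payload", one argument or row to a line. step_arm: Moves the arm, as the interface text tells. Its arguments: {"type":"object","properties":{"gripper":{"type":"array"},"xyz":{"type":"array"},"dr":{"type":"array"}},"required":["gripper","xyz","dr"]}

```bash
mkdir -p pics; ls; python3 - <<'E'
from workcell import bot, cams
import cv2, numpy as np
for c in ["scene","side"]:
    f=cams.grab_frame(c); cv2.imwrite(f"pics/{c}0.png",f["color"][:,:,::-1])
    print(c,{k:np.round(v,3).tolist() for k,v in f.items() if k!="color"})
    for n in ["fixture","nest","ejector_lever","lever_pad","coupling","bin","sill","coupling_mid","coupling_small","paste_tin","marker"]:
        print(n,[(np.round(d["location"]).tolist(),round(d["confidence"],2)) for d in cams.place_of(n,c)[:2]])
s=bot.observe(); print(s)
E
```

```text
pics
scene {'fx': 479.702, 'fy': 479.702, 'cx': 316.309, 'cy': 209.783, 'k1': 0.03, 'rvec': [0.934, -2.524, 0.998], 'tvec': [347.098, 395.93, 1001.432]}
fixture [([617.0, 192.0, -0.0], 0.89)]
nest [([618.0, 184.0, 97.0], 0.79)]
ejector_lever [([554.0, 201.0, 67.0], 0.71)]
lever_pad [([455.0, 232.0, 100.0], 0.8)]
coupling [([621.0, 186.0, 98.0], 0.71)]
bin [([598.0, -183.0, 2.0], 0.75)]
sill [([540.0, -167.0, 74.0], 0.61)]
coupling_mid [([667.0, -8.0, 0.0], 0.82), ([634.0, -402.0, -2.0], 0.15)]
coupling_small [([587.0, 1.0, 2.0], 0.68)]
paste_tin [([631.0, -399.0, -0.0], 0.64)]
marker [([446.0, -7.0, -2.0], 0.8), ([457.0, 227.0, 104.0], 0.23)]
side {'fx': 479.416, 'fy': 479.416, 'cx': 321.864, 'cy': 200.386, 'k1': -0.013, 'rvec': [0.16, -2.932, 1.061], 'tvec': [533.199, 199.526, 1457.359]}
fixture [([620.0, 187.0, 1.0], 0.91)]
nest [([620.0, 185.0, 94.0], 0.92)]
ejector_lever [([554.0, 206.0, 64.0], 0.95)]
lever_pad [([455.0, 228.0, 101.0], 0.64)]
coupling [([624.0, 190.0, 96.0], 0.8), ([553.0, 202.0, 64.0], 0.5)]
bin []
sill [([538.0, -166.0, 73.0], 0.87), ([622.0, 186.0, 1.0], 0.35)
[... 201 characters left out ...]
[-1.33529453e+00,  2.63071136e-01, -4.83339553e-02,  1.25941789e+00,
        2.27895561e-06,  1.41548131e+00]), 'joint_velocities': array([-1.71747993e-03,  9.64725400e-04,  7.61472152e-04,  1.16232439e-05,
       -7.50361282e-04, -6.00327757e-04]), 'effort': array([ 5.69731765e-05, -6.37432337e+01,  3.84775221e+01,  9.95875744e-04,
       -1.83178854e-04,  6.59447963e-08]), 'position': array([ 199.97858671, -485.39638489,  231.28077671]), 'tool_rot': array([-1.33618640e-05,  9.80968453e-01,  1.94167183e-01,  6.04384615e-07]), 'force': array([-0.08222621,  0.52740744,  0.06128041]), 'wrist_torque': array([0.05392061, 0.00589609, 0.01594422]), 'gripper_force': 0.0, 'width': 85.27068065817873}
```

View images.

View pics/scene0.png

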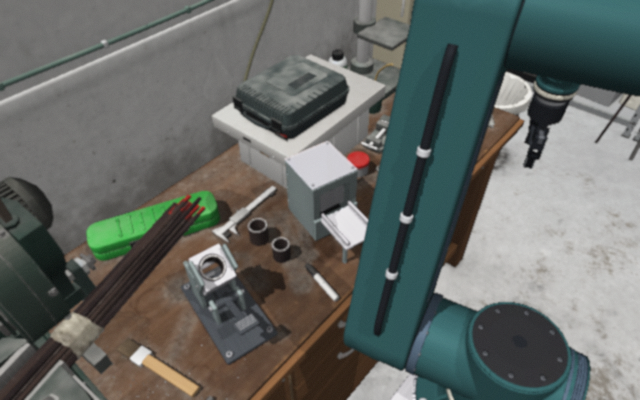

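View pics/side0.png

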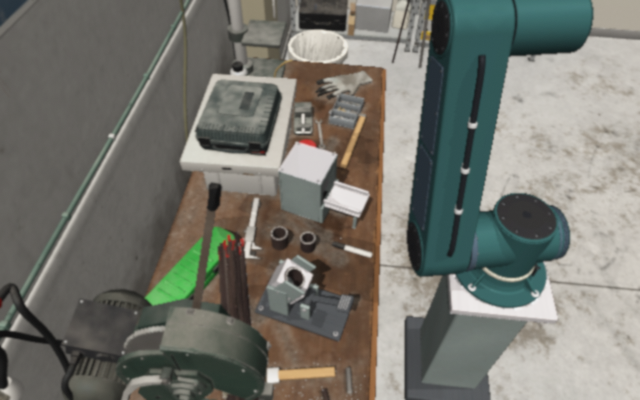

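The scene picture shows the fixture near (225,290), with the coupling's bore at (212,268), and the bin near (320,190) with its apron at (345,225). In the side picture the fixture is at (300,295), with its foot plate near (340,300), and the bin is at (315,185). Both have yaw of about -15°. I'm moving over the lever pad now.

Call:
{"api": "step_arm", "payload": {
  "gripper": [1, 1, 1, 1, 1],
  "xyz": [
    [15, -17, 0],
    [23, -25.6, 0],
    [23, -25.6, 0],
    [23, -25.6, 0],
    [23, -25.6, 0]
  ],
  "dr": [
    [0, 0, 0],
    [0, 0, 0],
    [0, 0, 0],
    [0, 0, 0],
    [0, 0, 0]
  ]
}}

```text
clock: 1.62
position: [253.5, -332.8, 231.2]
tool_rot: [0.0, 0.981, 0.194, 0.0]
force: [0.5, 0.1, 0.5]
width: 25.8
gripper_force: 0.0
```

Call:
{"api": "step_arm", "payload": {
  "gripper": [1, 1, 1, 1, 1],
  "xyz": [
    [23, -25.6, 0],
    [23, -25.6, 0],
    [23, -25.6, 0],
    [23, -25.6, 0],
    [23, -25.6, 0]
  ],
  "dr": [
    [0, 0, 0],
    [0, 0, 0],
    [0, 0, 0],
    [0, 0, 0],
    [0, 0, 0]
  ]
}}

```text
clock: 2.03
position: [311.1, -170.6, 231.5]
tool_rot: [0.0, 0.981, 0.194, 0.0]
force: [0.4, -0.3, 0.5]
width: -0.4
gripper_force: 0.0
```

Call:
{"api": "step_arm", "payload": {
  "gripper": [1, 1, 1, 1, 1],
  "xyz": [
    [23, -25.6, 0],
    [23, -25.6, 0],
    [23, -25.6, 0],
    [23, -25.6, 0],
    [23, -25.6, 0]
  ],
  "dr": [
    [0, 0, 0],
    [0, 0, 0],
    [0, 0, 0],
    [0, 0, 0],
    [0, 0, 0]
  ]
}}

```text
clock: 2.45
position: [368.8, -8.2, 231.5]
tool_rot: [0.0, 0.981, 0.194, 0.0]
force: [2.0, -0.1, 0.0]
width: 0.1
gripper_force: 0.0
```

Call:
{"api": "step_arm", "payload": {
  "gripper": [1, 1, 1, 1, 1],
  "xyz": [
    [23, -25.6, 0],
    [23, -25.6, 0],
    [23, -25.6, 0],
    [23, -25.6, 0],
    [0, 0, 0]
  ],
  "dr": [
    [0, 0, 0],
    [0, 0, 0],
    [0, 0, 0],
    [0, 0, 0],
    [0, 0, 0]
  ]
}}

```text
clock: 2.87
position: [415.9, 124.1, 231.1]
tool_rot: [-0.001, 0.981, 0.196, 0.0]
force: [-0.1, -0.4, -0.0]
width: 0.0
gripper_force: 0.0
```

Call:
{"api": "step_arm", "payload": {
  "gripper": [1, 1, 1, 1, 1],
  "xyz": [
    [0, 0, 0],
    [0, 0, 0],
    [0, 0, 0],
    [0, 0, 0],
    [0, 0, 0]
  ],
  "dr": [
    [0, 0, -6.6],
    [0, 0, -6.6],
    [0, 0, -6.6],
    [0, 0, -6.6],
    [0, 0, -6.6]
  ]
}}

```text
clock: 3.28
position: [414.6, 119.6, 231.3]
tool_rot: [0.0, 0.884, 0.467, -0.0]
force: [0.4, 0.8, 0.6]
width: -0.0
gripper_force: 0.0
```

Call:
{"api": "step_arm", "payload": {
  "gripper": [1, 1, 1, 1],
  "xyz": [
    [0, 0, 0],
    [0, 0, 0],
    [0, 0, 0],
    [0, 0, 0]
  ],
  "dr": [
    [0, 0, -6.6],
    [0, 0, -6.6],
    [0, 0, -6.6],
    [0, 0, 0]
  ]
}}

```text
clock: 3.62
position: [414.6, 119.6, 231.3]
tool_rot: [0.0, 0.791, 0.612, 0.0]
force: [-0.4, 0.8, -0.2]
width: 0.0
gripper_force: 0.0
```

```bash
cat > h.py <<'E'
from workcell import bot, cams
import cv2, numpy as np
from scipy.spatial.transform import Rotation as R
def pose():
    s=bot.observe(); w,x,y,z=s["tool_rot"]; return s["position"],R.from_quat([x,y,z,w]),s
def to(p,Rt=None):
    P,r,_=pose(); print("shift(tool):",np.round(r.inv().apply(np.array(p)-P),1), end=" ")
    if Rt is not None: print("rotvec deg(tool):",np.round((r.inv()*Rt).as_rotvec(degrees=True),1),end="")
    print()
def frame(x,z):  # rotation from y-axis hint & z
    z=np.array(z)/np.linalg.norm(z); y=np.array(x)-np.dot(x,z)*z; y/=np.linalg.norm(y)
    return R.from_matrix(np.column_stack([np.cross(y,z),y,z]))
def locs(names,c):
    f=cams.grab_frame(c)
    for n in names: print(c,n,[(np.round(d["location"],1).tolist(),round(d["confidence"],2)) for d in cams.place_of(n,c)[:1]])
    return f
E
python3 - <<'E'
from h import *
f=locs(["lever_pad","nest","fixture","ejector_lever"],"wrist")
cv2.imwrite("pics/w1.png",f["color"][:,:,::-1])
print(pose()[1].as_matrix().round(3), pose()[2]["joints"].round(2))
to([455,230,115])
E
```

```text
wrist lever_pad [([454.9, 227.7, 105.5], 0.97)]
wrist nest []
wrist fixture [([446.1, -6.8, 1.7], 0.65)]
wrist ejector_lever [([551.6, 201.0, 63.1], 0.85)]
[[ 0.258  0.966 -0.   ]
 [ 0.966 -0.258 -0.   ]
 [-0.    -0.    -1.   ]] [ 0.09  0.1  -0.25  1.21  0.    1.92]
shift(tool): [117.   10.5 116.3]
```

View pics/w1.png

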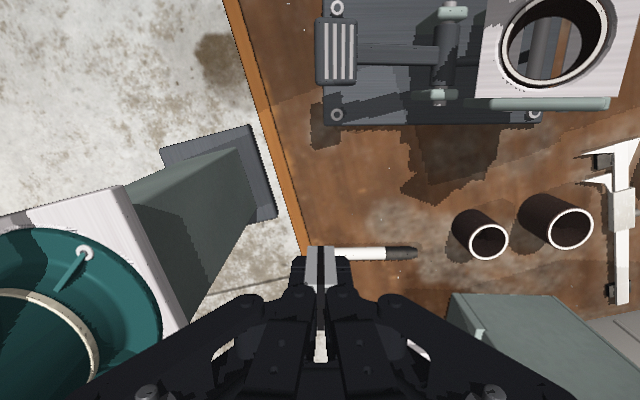

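The wrist picture shows the ribbed foot plate at (336,50), the coupling's rim at (556,40), and the fixture's edges parallel to the image. That makes the yaw -15°, matching the tool.

Call:
{"api": "step_arm", "payload": {
  "gripper": [1, 1, 1, 1, 1],
  "xyz": [
    [23, 2, 0],
    [23, 2, 0],
    [23, 2, 0],
    [23, 2, 0],
    [23, 2, 0]
  ],
  "dr": [
    [0, 0, 0],
    [0, 0, 0],
    [0, 0, 0],
    [0, 0, 0],
    [0, 0, 0]
  ]
}}

```text
clock: 4.28
position: [453.9, 229.5, 231.3]
tool_rot: [0.0, 0.793, 0.609, 0.0]
force: [0.4, -1.3, 1.0]
width: -0.0
gripper_force: 0.0
```

Call:
{"api": "step_arm", "payload": {
  "gripper": [1, 1, 1, 1, 1],
  "xyz": [
    [0, 0, 25],
    [0, 0, 30],
    [0, 0, 30],
    [0, 0, 25],
    [0, 0, 0]
  ],
  "dr": [
    [0, 0, 0],
    [0, 0, 0],
    [0, 0, 0],
    [0, 0, 0],
    [0, 0, 0]
  ]
}}

```text
clock: 4.7
position: [451.4, 227.7, 117.4]
tool_rot: [-0.001, 0.793, 0.609, -0.003]
force: [-0.8, -0.1, -0.3]
width: -0.1
gripper_force: 0.0
```

Call:
{"api": "step_arm", "payload": {
  "gripper": [1, 1, 1, 1, 1],
  "xyz": [
    [0, 0, 5],
    [0, 0, 5],
    [0, 0, 5],
    [0, 0, 5],
    [0, 0, 5]
  ],
  "dr": [
    [0, 0, 0],
    [0, 0, 0],
    [0, 0, 0],
    [0, 0, 0],
    [0, 0, 0]
  ]
}}

```text
clock: 5.12
position: [454.2, 228.7, 96.9]
tool_rot: [0.0, 0.792, 0.61, 0.001]
force: [-2.7, 1.2, 8.7]
width: 0.3
gripper_force: 4.0
```

Call:
{"api": "step_arm", "payload": {
  "gripper": [1, 1, 1, 1, 1],
  "xyz": [
    [0, 0, 5],
    [0, 0, 5],
    [0, 0, 5],
    [0, 0, 5],
    [0, 0, 5]
  ],
  "dr": [
    [0, 0, 0],
    [0, 0, 0],
    [0, 0, 0],
    [0, 0, 0],
    [0, 0, 0]
  ]
}}

```text
clock: 5.53
position: [453.6, 228.7, 71.8]
tool_rot: [-0.0, 0.792, 0.61, 0.0]
force: [-5.6, 2.2, 9.3]
width: 0.4
gripper_force: 4.8
```

Call:
{"api": "step_arm", "payload": {
  "gripper": [1, 1, 1, 1, 1],
  "xyz": [
    [0, 0, 4],
    [0, 0, 4],
    [0, 0, 4],
    [0, 0, 4],
    [0, 0, 4]
  ],
  "dr": [
    [0, 0, 0],
    [0, 0, 0],
    [0, 0, 0],
    [0, 0, 0],
    [0, 0, 0]
  ]
}}

```text
clock: 5.95
position: [454.3, 228.7, 52.2]
tool_rot: [0.0, 0.792, 0.61, 0.001]
force: [-2.7, -1.2, 18.3]
width: -0.0
gripper_force: 9.6
```

Call:
{"api": "step_arm", "payload": {
  "gripper": [1, 1, 1, 1],
  "xyz": [
    [0, 0, 2],
    [0, 0, 2],
    [0, 0, 1],
    [0, 0, 0]
  ],
  "dr": [
    [0, 0, 0],
    [0, 0, 0],
    [0, 0, 0],
    [0, 0, 0]
  ]
}}

```text
clock: 6.28
position: [454.9, 228.5, 47.4]
tool_rot: [0.001, 0.792, 0.61, 0.001]
force: [0.1, -1.9, 10.9]
width: 0.1
gripper_force: 5.2
```

Call:
{"api": "step_arm", "payload": {
  "gripper": [1, 1, 1],
  "xyz": [
    [0, 0, 1.5],
    [0, 0, 1.5],
    [0, 0, 0]
  ],
  "dr": [
    [0, 0, 0],
    [0, 0, 0],
    [0, 0, 0]
  ]
}}

```text
clock: 6.53
position: [455.4, 228.5, 44.7]
tool_rot: [0.001, 0.793, 0.61, 0.002]
force: [0.3, -3.3, 14.8]
width: -0.1
gripper_force: 7.0
```

Call:
{"api": "step_arm", "payload": {
  "gripper": [1, 1, 1],
  "xyz": [
    [0, 0, 1],
    [0, 0, 1],
    [0, 0, 0]
  ],
  "dr": [
    [0, 0, 0],
    [0, 0, 0],
    [0, 0, 0]
  ]
}}

```text
clock: 6.78
position: [455.8, 228.5, 44.0]
tool_rot: [0.002, 0.793, 0.61, 0.002]
force: [-6.4, -7.2, 39.4]
width: -0.1
gripper_force: 19.6
```

The force rose to 39 N, so the lever is at its stop. I'm backing off and opening the gripper.

Call:
{"api": "step_arm", "payload": {
  "gripper": [1, 1, 1, 1, 1],
  "xyz": [
    [0, 0, -5],
    [0, 0, -20],
    [0, 0, -35],
    [0, 0, -35],
    [0, 0, -35]
  ],
  "dr": [
    [0, 0, 0],
    [0, 0, 0],
    [0, 0, 0],
    [0, 0, 0],
    [0, 0, 0]
  ]
}}

```text
clock: 7.2
position: [453.6, 228.3, 173.3]
tool_rot: [0.0, 0.792, 0.61, 0.0]
force: [1.1, 0.1, -0.7]
width: 0.0
gripper_force: 0.0
```

Call:
{"api": "step_arm", "payload": {
  "gripper": [-1, -1, -1, -1, -1],
  "xyz": [
    [0, 0, -35],
    [0, 0, -35],
    [0, 0, -35],
    [0, 0, -20],
    [0, 0, 0]
  ],
  "dr": [
    [0, 0, 0],
    [0, 0, 0],
    [0, 0, 0],
    [0, 0, 0],
    [0, 0, 0]
  ]
}}

```text
clock: 7.62
position: [455.1, 228.8, 300.9]
tool_rot: [0.001, 0.792, 0.61, 0.003]
force: [0.6, -0.3, 1.3]
width: 60.4
gripper_force: 0.0
```

```bash
python3 - <<'E'
from h import *
for c in ["scene","side","wrist"]:
    f=locs(["coupling","nest","lever_pad"],c)
    if c=="wrist": cv2.imwrite("pics/w2.png",f["color"][:,:,::-1])
print(pose()[:1])
E
```

```text
scene coupling [([602.5, 189.5, 127.9], 0.62)]
scene nest [([619.0, 183.3, 94.3], 0.77)]
scene lever_pad [([454.1, 230.7, 39.6], 0.95)]
side coupling [([603.5, 191.8, 127.0], 0.74)]
side nest [([626.0, 187.5, 92.8], 0.8)]
side lever_pad [([453.0, 230.3, 44.1], 0.58)]
wrist coupling [([602.5, 191.1, 129.9], 0.56)]
wrist nest [([447.2, -8.2, -1.7], 0.72)]
wrist lever_pad [([453.0, 230.2, 43.5], 0.87)]
(array([453.60952709, 228.38711109, 296.07359042]),)
```

View pics/w2.png

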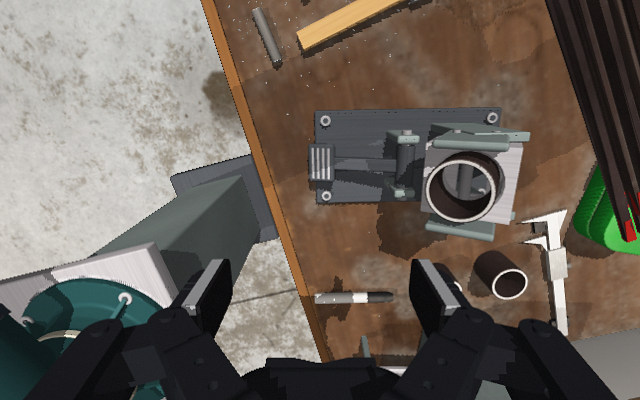

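The wrist picture shows the coupling's rim at (462,190), raised and tilted towards the lever, with the foot plate at (320,162) now low. I'll take the lean and approach along the axis.

```bash
python3 - <<'E'
from h import *
t=np.radians(-14.5); xf=np.array([np.cos(t),np.sin(t),0]); a=-.5*xf+np.array([0,0,.866])
Rt=frame(xf,-a); c=np.array([603,191,128.])
print(Rt.as_matrix().round(3))
P,r,_=pose()
to(c+150*a,Rt)
print("pre in new tool frame",Rt.inv().apply(c+150*a-P).round(1), "then grasp", Rt.inv().apply(-124*a).round(1))
E
```

```text
[[ 0.25   0.838  0.484]
 [ 0.968 -0.217 -0.125]
 [ 0.     0.5   -0.866]]
shift(tool): [ 1.6 79.  38.1] rotvec deg(tool): [-30.    0.1  -0.3]
pre in new tool frame [ 1.2 49.3 72.6] then grasp [  0.   0. 124.]
```

Call:
{"api": "step_arm", "payload": {
  "gripper": [-1, -1, -1, -1, -1],
  "xyz": [
    [0, 0, 0],
    [0, 0, 0],
    [0, 0, 0],
    [0, 0, 0],
    [0, 0, 0]
  ],
  "dr": [
    [-6, 0, 0],
    [-6, 0, 0],
    [-6, 0, 0],
    [-6, 0, 0],
    [-6, 0, 0]
  ]
}}

```text
clock: 8.63
position: [453.6, 228.3, 297.1]
tool_rot: [0.207, 0.765, 0.588, 0.16]
force: [0.6, -0.2, -0.0]
width: 85.5
gripper_force: 0.0
```

Call:
{"api": "step_arm", "payload": {
  "gripper": [-1, -1, -1, -1, -1],
  "xyz": [
    [0.2, 12, 18],
    [0.2, 12, 18],
    [0.2, 12, 18],
    [0.6, 13, 18],
    [0, 0, 0]
  ],
  "dr": [
    [0, 0, 0],
    [0, 0, 0],
    [0, 0, 0],
    [0, 0, 0],
    [0, 0, 0]
  ]
}}

```text
clock: 9.05
position: [531.6, 208.6, 256.5]
tool_rot: [0.205, 0.766, 0.589, 0.157]
force: [-1.1, 0.8, -1.2]
width: 85.4
gripper_force: 0.0
```

```bash
python3 - <<'E'
from h import *
f=locs(["coupling","nest"],"wrist")
im=f["color"][:,:,::-1].copy()
t=np.radians(-14.5); xf=np.array([np.cos(t),np.sin(t),0]); yf=np.array([-np.sin(t),np.cos(t),0]);a=-.5*xf+np.array([0,0,.866])
xn=np.cross(yf,a); c=np.array([603,191,128.])
th=np.linspace(0,2*np.pi,60)
pts=np.array([c+62*a+29*(np.cos(q)*xn+np.sin(q)*yf) for q in th])
# distort model: single k1 matches OpenCV
uv,_=cv2.projectPoints(pts,f["rvec"],f["tvec"],np.array([[f["fx"],0,f["cx"]],[0,f["fy"],f["cy"]],[0,0,1.]]),np.array([f["k1"],0,0,0.]))
cv2.polylines(im,[uv.astype(np.int32)],True,(0,255,0),1)
cv2.imwrite("pics/w3.png",im)
Rt=frame(xf,-a); P,r,_=pose(); to(c+26*a,Rt); print(P)
E
```

```text
wrist coupling [([597.9, 191.3, 126.6], 0.84)]
wrist nest []
shift(tool): [  1.    0.5 124.8] rotvec deg(tool): [-0.   0.2 -0.3]
[529.44706324 209.42757912 258.3735051 ]
```

View pics/w3.png

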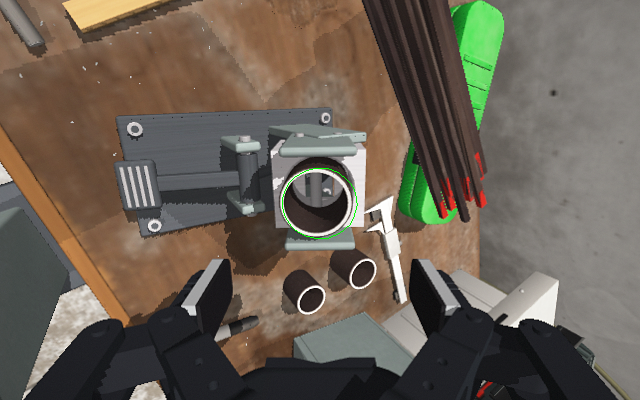

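The drawn rim, centred at (318,203), lies on the real one and midway between the fingers, so I'll go straight in.

Call:
{"api": "step_arm", "payload": {
  "gripper": [-1, -1, -1, -1, -1],
  "xyz": [
    [0.5, 0, 25],
    [0.5, 0, 25],
    [0, 0, 22],
    [0, 0, 18],
    [0, 0, 12]
  ],
  "dr": [
    [0, 0, 0],
    [0, 0, 0],
    [0, 0, 0],
    [0, 0, 0],
    [0, 0, 0]
  ]
}}

```text
clock: 9.62
position: [579.0, 197.5, 169.0]
tool_rot: [0.205, 0.765, 0.59, 0.158]
force: [0.2, -0.2, -0.3]
width: 85.6
gripper_force: 0.0
```

Call:
{"api": "step_arm", "payload": {
  "gripper": [-1, -1, -1, -1],
  "xyz": [
    [0, 0, 10],
    [0, 0, 8],
    [0, 0, 4],
    [0, 0, 0]
  ],
  "dr": [
    [0, 0, 0],
    [0, 0, 0],
    [0, 0, 0],
    [0, 0, 0]
  ]
}}

```text
clock: 9.95
position: [589.9, 194.7, 150.8]
tool_rot: [0.205, 0.765, 0.589, 0.158]
force: [-0.4, 0.2, 0.5]
width: 85.4
gripper_force: 0.0
```

Call:
{"api": "step_arm", "payload": {
  "gripper": [1, 1, 1, 1, 1],
  "xyz": [
    [0, 0, 0],
    [0, 0, 0],
    [0, 0, 0],
    [0, 0, 0],
    [0, 0, 0]
  ],
  "dr": [
    [0, 0, 0],
    [0, 0, 0],
    [0, 0, 0],
    [0, 0, 0],
    [0, 0, 0]
  ]
}}

```text
clock: 10.37
position: [589.9, 194.9, 151.5]
tool_rot: [0.205, 0.765, 0.589, 0.158]
force: [-5.0, 1.4, 5.1]
width: 56.6
gripper_force: 62.6
```

Call:
{"api": "step_arm", "payload": {
  "gripper": [1, 1, 1, 1, 1],
  "xyz": [
    [0, 0, -10],
    [0, 0, -20],
    [0, 0, -25],
    [0, 0, -30],
    [0, 0, -30]
  ],
  "dr": [
    [0, 0, 0],
    [0, 0, 0],
    [0, 0, 0],
    [0, 0, 0],
    [0, 0, 0]
  ]
}}

```text
clock: 10.78
position: [533.1, 209.1, 251.7]
tool_rot: [0.205, 0.766, 0.589, 0.157]
force: [0.7, -0.0, -3.3]
width: 56.7
gripper_force: 66.5
```

Call:
{"api": "step_arm", "payload": {
  "gripper": [1, 1, 1],
  "xyz": [
    [0, 0, -30],
    [0, 0, -20],
    [0, 0, 0]
  ],
  "dr": [
    [0, 0, 0],
    [0, 0, 0],
    [0, 0, 0]
  ]
}}

```text
clock: 11.03
position: [509.7, 216.6, 298.5]
tool_rot: [0.206, 0.765, 0.589, 0.161]
force: [1.4, 0.0, -2.0]
width: 56.8
gripper_force: 66.6
```

Call:
{"api": "step_arm", "payload": {
  "gripper": [1, 1, 1, 1, 1],
  "xyz": [
    [0, 0, 0],
    [0, 0, 0],
    [0, 0, 0],
    [0, 0, 0],
    [0, 0, 0]
  ],
  "dr": [
    [6, 0, 0],
    [6, 0, 0],
    [6, 0, 0],
    [6, 0, 0],
    [6, 0, 0]
  ]
}}

```text
clock: 11.45
position: [510.4, 215.5, 294.0]
tool_rot: [-0.002, 0.793, 0.61, -0.001]
force: [0.9, 0.4, -2.8]
width: 57.0
gripper_force: 66.6
```

```bash
python3 - <<'E'
from h import *
for c in ["scene","side","wrist"]:
    f=locs(["bin","sill"],c); cv2.imwrite(f"pics/{c}4.png",f["color"][:,:,::-1])
P,r,s=pose(); print(P,r.as_matrix().round(3),s["width"],s["gripper_force"])
E
```

```text
scene bin [([597.3, -183.9, -2.8], 0.79)]
scene sill []
side bin [([599.3, -180.3, 2.0], 0.77)]
side sill [([626.5, 185.0, 93.5], 0.42)]
wrist bin [([593.2, -183.5, -1.6], 0.8)]
wrist sill []
[509.48436162 215.994572   294.52909183] [[ 0.255  0.967  0.002]
 [ 0.967 -0.255 -0.   ]
 [ 0.     0.002 -1.   ]] 56.56132107316162 66.65091075150485
```

View pics/wrist4.png

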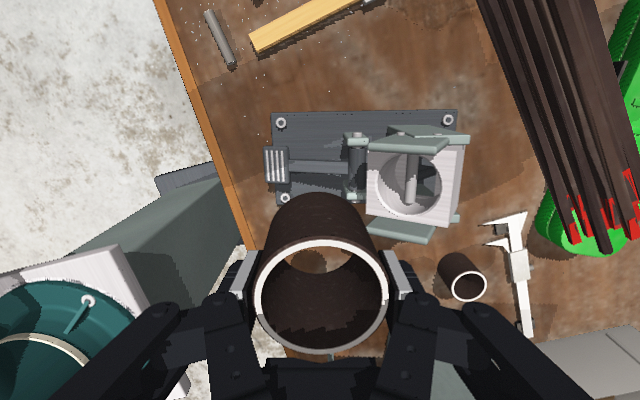

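The coupling is held upright, with its rim at (320,295). I'll move over the apron and, at the same time, overlay the assumed bin pose on the first pictures.

Call:
{"api": "step_arm", "payload": {
  "gripper": [1, 1, 1, 1, 1],
  "xyz": [
    [-22, 3, 0],
    [-30, 4, 0],
    [-30, 4, 0],
    [-30, 4, 0],
    [-30, 4, 0]
  ],
  "dr": [
    [0, 0, 0],
    [0, 0, 0],
    [0, 0, 0],
    [0, 0, 0],
    [0, 0, 0]
  ]
}}

```text
clock: 12.32
position: [491.5, 72.7, 294.4]
tool_rot: [0.001, 0.792, 0.611, 0.001]
force: [-0.3, -0.9, -2.5]
width: 57.0
gripper_force: 66.6
```

Call:
{"api": "step_arm", "payload": {
  "gripper": [1, 1, 1, 1, 1],
  "xyz": [
    [-30, 4, 0],
    [-30, 4, 0],
    [-30, 4, 0],
    [-30, 4, 0],
    [-30, 4, 0]
  ],
  "dr": [
    [0, 0, 0],
    [0, 0, 0],
    [0, 0, 0],
    [0, 0, 0],
    [0, 0, 0]
  ]
}}

```text
clock: 12.73
position: [472.6, -77.5, 294.5]
tool_rot: [0.001, 0.792, 0.61, 0.0]
force: [1.9, 0.1, -3.5]
width: 56.4
gripper_force: 66.6
```

Call:
{"api": "step_arm", "payload": {
  "gripper": [1, 1, 1, 1],
  "xyz": [
    [-30, 4, 0],
    [-25, 3, 0],
    [-15, 2, 0],
    [0, 0, 0]
  ],
  "dr": [
    [0, 0, 0],
    [0, 0, 0],
    [0, 0, 0],
    [0, 0, 0]
  ]
}}

```text
clock: 13.07
position: [463.6, -148.6, 294.2]
tool_rot: [0.001, 0.793, 0.609, -0.0]
force: [0.1, -0.3, -2.2]
width: 56.7
gripper_force: 66.6
```

```bash
cat >> h.py <<'E'
def drawbin(im,f,o=(598,-183,0),yaw=-15.6):
    t=np.radians(yaw); B=R.from_euler('z',t)
    K=np.array([[f["fx"],0,f["cx"]],[0,f["fy"],f["cy"]],[0,0,1.]])
    for poly,col in [([(-186,-39,75),(-60,-39,75),(-60,39,75),(-186,39,75)],(0,255,0)),([(-64,-62,189),(70,-62,189),(70,62,189),(-64,62,189)],(0,0,255))]:
        uv,_=cv2.projectPoints(B.apply(np.array(poly,float))+np.array(o),f["rvec"],f["tvec"],K,np.array([f["k1"],0,0,0.]))
        cv2.polylines(im,[np.round(uv*16).astype(np.int32)],True,col,1,shift=4)
    return im
E
python3 - <<'E'
from h import *
out=[]
for c,(x,y) in {"scene":(270,130),"side":(270,130)}.items():
    f=cams.grab_frame(c); im=cv2.imread(f"pics/{c}0.png")
    crop=lambda i: cv2.resize(i[y:y+120,x:x+120],(400,400),interpolation=cv2.INTER_CUBIC)
    out.append(crop(drawbin(im,f)))
cv2.imwrite("pics/b.png",np.hstack(out))
P,r,s=pose(); print(P)
E
```

```text
[ 463.8196894  -146.33129773  294.22626228]
```

View pics/b.png

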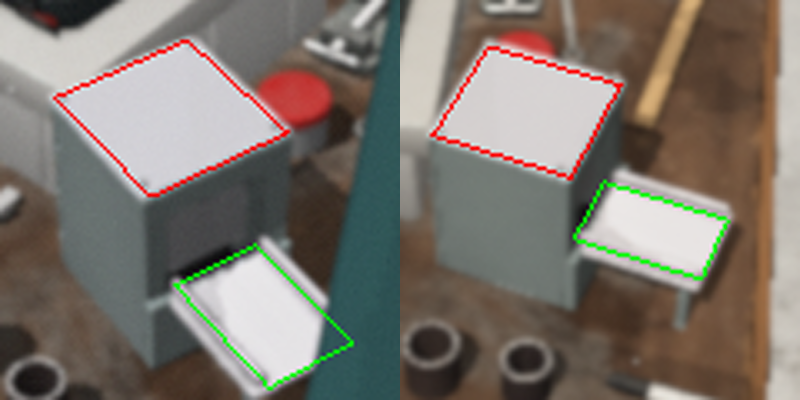

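The projected bin pose lies on the picture: the lid is the red quad and the apron the green one, both within about 1 px. I'll lower the coupling onto the apron.

Call:
{"api": "step_arm", "payload": {
  "gripper": [1, 1, 1, 1, 1],
  "xyz": [
    [0, 0, 30],
    [0, 0, 40],
    [0, 0, 40],
    [0, 0, 40],
    [0, 0, 25]
  ],
  "dr": [
    [0, 0, 0],
    [0, 0, 0],
    [0, 0, 0],
    [0, 0, 0],
    [0, 0, 0]
  ]
}}

```text
clock: 13.58
position: [462.8, -144.5, 116.1]
tool_rot: [-0.001, 0.792, 0.611, -0.0]
force: [-0.4, -0.6, -2.6]
width: 56.7
gripper_force: 66.6
```

Call:
{"api": "step_arm", "payload": {
  "gripper": [1, 1, 1, 1],
  "xyz": [
    [0, 0, 6],
    [0, 0, 3],
    [0, 0, 2],
    [0, 0, 0]
  ],
  "dr": [
    [0, 0, 0],
    [0, 0, 0],
    [0, 0, 0],
    [0, 0, 0]
  ]
}}

```text
clock: 13.92
position: [465.1, -146.6, 109.3]
tool_rot: [0.001, 0.792, 0.61, 0.0]
force: [0.2, 0.4, -2.9]
width: 56.6
gripper_force: 66.6
```

Call:
{"api": "step_arm", "payload": {
  "gripper": [1, 1, 1, 1],
  "xyz": [
    [0, 0, 2],
    [0, 0, 2],
    [0, 0, 1],
    [0, 0, 0]
  ],
  "dr": [
    [0, 0, 0],
    [0, 0, 0],
    [0, 0, 0],
    [0, 0, 0]
  ]
}}

```text
clock: 14.25
position: [464.7, -146.8, 103.7]
tool_rot: [0.001, 0.792, 0.61, 0.0]
force: [-0.7, 0.7, 5.9]
width: 56.9
gripper_force: 67.0
```

Call:
{"api": "step_arm", "payload": {
  "gripper": [1, 1, 1],
  "xyz": [
    [0, 0, 1],
    [0, 0, 1],
    [0, 0, 0]
  ],
  "dr": [
    [0, 0, 0],
    [0, 0, 0],
    [0, 0, 0]
  ]
}}

```text
clock: 14.5
position: [464.6, -146.8, 103.2]
tool_rot: [0.001, 0.792, 0.61, 0.001]
force: [-11.5, 4.6, 34.6]
width: 56.7
gripper_force: 68.1
```

Call:
{"api": "step_arm", "payload": {
  "gripper": [0.3, 0, -0.5, -0.7, -0.7],
  "xyz": [
    [0, 0, -1.5],
    [0, 0, 0],
    [0, 0, 0],
    [0, 0, 0],
    [0, 0, 0]
  ],
  "dr": [
    [0, 0, 0],
    [0, 0, 0],
    [0, 0, 0],
    [0, 0, 0],
    [0, 0, 0]
  ]
}}

```text
clock: 14.92
position: [464.2, -146.6, 102.4]
tool_rot: [0.0, 0.792, 0.61, 0.0]
force: [0.4, -0.3, 0.6]
width: 72.6
gripper_force: 0.0
```

Call:
{"api": "step_arm", "payload": {
  "gripper": [-0.7, -0.7, -0.7, -0.7, -0.7],
  "xyz": [
    [0, 0, -10],
    [0, 0, -25],
    [0, 0, -35],
    [0, 0, -40],
    [0, 0, -40]
  ],
  "dr": [
    [0, 0, 0],
    [0, 0, 0],
    [0, 0, 0],
    [0, 0, 0],
    [0, 0, 0]
  ]
}}

```text
clock: 15.33
position: [463.6, -146.3, 254.0]
tool_rot: [-0.0, 0.792, 0.61, -0.0]
force: [0.9, -0.8, 0.3]
width: 72.6
gripper_force: 0.0
```

Call:
{"api": "step_arm", "payload": {
  "gripper": [1, 1, 1, 1, 1],
  "xyz": [
    [0, -15, 0],
    [0, -30, 0],
    [0, -30, 0],
    [0, -10, 0],
    [0, 0, 0]
  ],
  "dr": [
    [-7, 0, 0],
    [-7, 0, 0],
    [-7, 0, 0],
    [-7, 0, 0],
    [-7, 0, 0]
  ]
}}

```text
clock: 15.75
position: [392.2, -127.3, 241.3]
tool_rot: [0.223, 0.76, 0.585, 0.172]
force: [1.2, -1.0, 0.6]
width: 11.9
gripper_force: 0.0
```

```bash
python3 - <<'E'
from h import *
f=locs(["coupling"],"side"); im1=drawbin(f["color"][:,:,::-1].copy(),f)
f=locs(["coupling"],"wrist"); im2=f["color"][:,:,::-1]
locs(["coupling"],"scene")
cv2.imwrite("pics/p.png",np.hstack([cv2.resize(im1[130:250,270:390],(300,300)),cv2.resize(im2,(480,300))]))
t=np.radians(-15.6); xb=np.array([np.cos(t),np.sin(t),0]); o=np.array([598,-183,0.])
P,r,s=pose(); print(P,r.as_matrix().round(3),s["joints"].round(2))
L=np.radians(42); Rt=frame(xb,np.sin(L)*xb-np.array([0,0,np.cos(L)]))
g=o-205*xb; g[2]=117
to(g,Rt); P,_,_=pose(); print("in Rt frame:",Rt.inv().apply(g-P).round(1),"push dir",Rt.inv().apply(xb).round(3))
E
```

```text
side coupling [([464.7, -149.1, 75.8], 0.85)]
wrist coupling [([462.6, -147.4, 79.7], 0.64)]
scene coupling [([463.6, -144.6, 76.1], 0.91)]
[ 394.94470041 -129.33361043  242.88776545] [[ 0.256  0.816  0.518]
 [ 0.967 -0.217 -0.136]
 [ 0.001  0.535 -0.845]] [-0.66 -0.31 -0.74  0.61  0.21  1.22]
shift(tool): [  2.7 -63.1 109. ] rotvec deg(tool): [-9.6 -0.5  0.6]
in Rt frame: [  2.9 -80.5  96.9] push dir [-0.     0.743  0.669]
```

View pics/p.png

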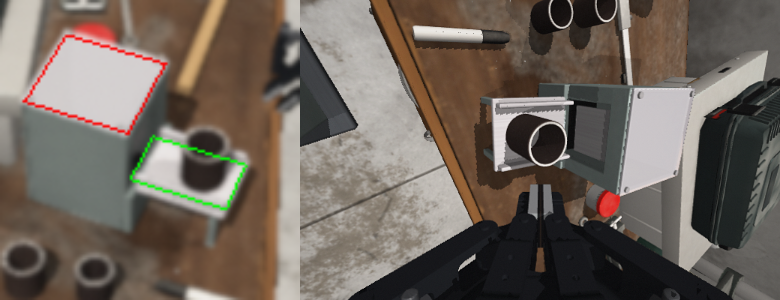

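The side view (left) shows the coupling upright on the apron at (205,158), and the wrist view shows it at (540,140), centred between the rails. Next I'll lean further, drop in behind it and push.

Call:
{"api": "step_arm", "payload": {
  "gripper": [1, 1],
  "xyz": [
    [0, 0, 0],
    [0, 0, 0]
  ],
  "dr": [
    [-4.8, -0.2, 0.3],
    [-4.8, -0.2, 0.3]
  ]
}}

```text
clock: 16.22
position: [396.1, -129.7, 243.5]
tool_rot: [0.286, 0.743, 0.565, 0.218]
force: [0.2, -0.6, -0.1]
width: -0.1
gripper_force: 0.0
```

Call:
{"api": "step_arm", "payload": {
  "gripper": [1, 1, 1, 1, 1],
  "xyz": [
    [0.7, -20, 24],
    [0.7, -20, 24],
    [0.7, -20, 24],
    [0.7, -20, 24],
    [0, 0, 0]
  ],
  "dr": [
    [0, 0, 0],
    [0, 0, 0],
    [0, 0, 0],
    [0, 0, 0],
    [0, 0, 0]
  ]
}}

```text
clock: 16.63
position: [405.7, -131.4, 126.6]
tool_rot: [0.278, 0.745, 0.566, 0.215]
force: [-1.0, 0.9, -0.8]
width: -0.0
gripper_force: 0.0
```

Call:
{"api": "step_arm", "payload": {
  "gripper": [1, 1, 1, 1, 1],
  "xyz": [
    [0, 6, 5.4],
    [0, 6, 5.4],
    [0, 6, 5.4],
    [0, 5, 4.5],
    [0, 5, 4.5]
  ],
  "dr": [
    [0, 0, 0],
    [0, 0, 0],
    [0, 0, 0],
    [0, 0, 0],
    [0, 0, 0]
  ]
}}

```text
clock: 17.05
position: [440.3, -139.7, 127.7]
tool_rot: [0.279, 0.745, 0.566, 0.215]
force: [-4.0, 1.2, 2.6]
width: 0.0
gripper_force: 1.9
```

```bash
python3 - <<'E'
from h import *
t=np.radians(-15.6); B=R.from_euler('z',t); o=np.array([598,-183,0.])
P,r,s=pose(); print("tcp bin",B.inv().apply(P-o).round(1),s["force"].round(1), "push dir tool",r.inv().apply(B.apply([1,0,0])).round(3))
locs(["coupling"],"side")
E
```

```text
tcp bin [-163.5   -0.7  127.7] [-4.   1.2  2.6] push dir tool [-0.003  0.751  0.66 ]
side coupling [([471.3, -146.0, 77.9], 0.96)]
```

Call:
{"api": "step_arm", "payload": {
  "gripper": [1, 1, 1],
  "xyz": [
    [0, -10, 0],
    [0, 0, 0],
    [0, 0, 0]
  ],
  "dr": [
    [0, 0, 0],
    [0, 0, 0],
    [0, 0, 0]
  ]
}}

```text
clock: 17.4
position: [431.8, -137.4, 120.4]
tool_rot: [0.279, 0.745, 0.566, 0.215]
force: [0.5, -0.6, 0.3]
width: -0.1
gripper_force: 0.0
```

Call:
{"api": "step_arm", "payload": {
  "gripper": [1, 1, 1, 1, 1],
  "xyz": [
    [0, 5, 4.4],
    [0, 5, 4.4],
    [0, 5, 4.4],
    [0, 5, 4.4],
    [0, 5, 4.4]
  ],
  "dr": [
    [0, 0, 0],
    [0, 0, 0],
    [0, 0, 0],
    [0, 0, 0],
    [0, 0, 0]
  ]
}}

```text
clock: 17.82
position: [465.1, -146.6, 120.6]
tool_rot: [0.279, 0.745, 0.566, 0.215]
force: [-3.7, 0.8, 3.8]
width: 0.1
gripper_force: 2.1
```

```bash
cat > q.py <<'E'
from h import *
import sys
t=np.radians(-15.6); B=R.from_euler('z',t); o=np.array([598,-183,0.])
P,r,s=pose(); print("tcp bin",B.inv().apply(P-o).round(1),s["force"].round(1), "push dir tool",r.inv().apply(B.apply([1,0,0])).round(3))
for c in ["side","scene","wrist"]:
    f=cams.grab_frame(c); d=cams.place_of("coupling",c)[:1]
    if d: print(c,B.inv().apply(np.array(d[0]["location"])-o).round(1),round(d[0]["confidence"],2))
    if len(sys.argv)>1: cv2.imwrite(f"pics/{c}_{sys.argv[1]}.png",f["color"][:,:,::-1])
E
python3 q.py
```

```text
tcp bin [-137.7   -0.7  120.6] [-3.7  0.8  3.8] push dir tool [-0.003  0.752  0.66 ]
side [  96.5 -200.3   -2.9] 0.72
scene [-105.5   -1.5   78. ] 0.65
wrist [-101.8   -1.4   76.6] 0.94
```

Call:
{"api": "step_arm", "payload": {
  "gripper": [1, 1, 1, 1, 1],
  "xyz": [
    [0, 4, 3.5],
    [0, 4, 3.5],
    [0, 4, 3.5],
    [0, 4, 3.5],
    [0, 4, 3.5]
  ],
  "dr": [
    [0, 0, 0],
    [0, 0, 0],
    [0, 0, 0],
    [0, 0, 0],
    [0, 0, 0]
  ]
}}

```text
clock: 18.53
position: [490.5, -153.7, 120.6]
tool_rot: [0.279, 0.745, 0.566, 0.215]
force: [-4.1, 0.6, 4.2]
width: -0.1
gripper_force: 2.1
```

Call:
{"api": "step_arm", "payload": {
  "gripper": [1, 1, 1, 1],
  "xyz": [
    [0, 3, 2.7],
    [0, 3, 2.7],
    [0, 3, 2.7],
    [0, 3, 2.7]
  ],
  "dr": [
    [0, 0, 0],
    [0, 0, 0],
    [0, 0, 0],
    [0, 0, 0]
  ]
}}

```text
clock: 18.87
position: [505.7, -158.0, 120.4]
tool_rot: [0.279, 0.745, 0.566, 0.215]
force: [-7.4, 1.6, 7.1]
width: -0.2
gripper_force: 4.2
```

```bash
python3 q.py a
```

```text
tcp bin [-95.6  -0.7 120.4] [-7.4  1.6  7.1] push dir tool [-0.002  0.752  0.66 ]
side [-67.   -1.9  80.7] 0.58
scene [-67.   -3.6  74.2] 0.77
wrist [-66.   -1.9  76.1] 0.68
```

View pics/wrist_a.png

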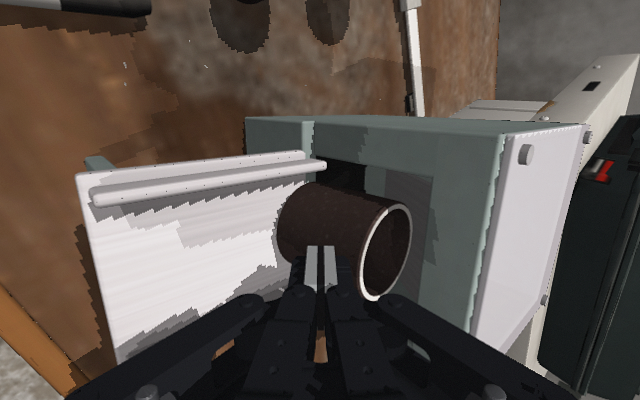

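The coupling is upright in the gate at (345,240), with the flap starting to open. I'll keep pushing.

Call:
{"api": "step_arm", "payload": {
  "gripper": [1, 1, 1, 1],
  "xyz": [
    [0, 3, 2.7],
    [0, 3, 2.7],
    [0, 3, 2.7],
    [0, 3, 2.7]
  ],
  "dr": [
    [0, 0, 0],
    [0, 0, 0],
    [0, 0, 0],
    [0, 0, 0]
  ]
}}

```text
clock: 19.5
position: [521.5, -162.4, 120.6]
tool_rot: [0.28, 0.745, 0.566, 0.215]
force: [-3.1, -0.1, 3.8]
width: 0.2
gripper_force: 1.5
```

Call:
{"api": "step_arm", "payload": {
  "gripper": [1, 1, 1, 1],
  "xyz": [
    [0, 3, 2.7],
    [0, 3, 2.7],
    [0, 3, 2.7],
    [0, 0, 0]
  ],
  "dr": [
    [0, 0, 0],
    [0, 0, 0],
    [0, 0, 0],
    [0, 0, 0]
  ]
}}

```text
clock: 19.83
position: [533.3, -165.6, 120.0]
tool_rot: [0.279, 0.745, 0.566, 0.215]
force: [0.2, -0.2, -0.2]
width: -0.2
gripper_force: 0.0
```

```bash
python3 q.py b
```

```text
tcp bin [-67.   -0.6 120. ] [ 0.2 -0.2 -0.2] push dir tool [-0.003  0.752  0.66 ]
side [-56.6  -1.2  79.1] 0.55
scene [-64.   -1.4  77.6] 0.54
wrist [-61.8  -1.   82.6] 0.79
```

View pics/wrist_b.png

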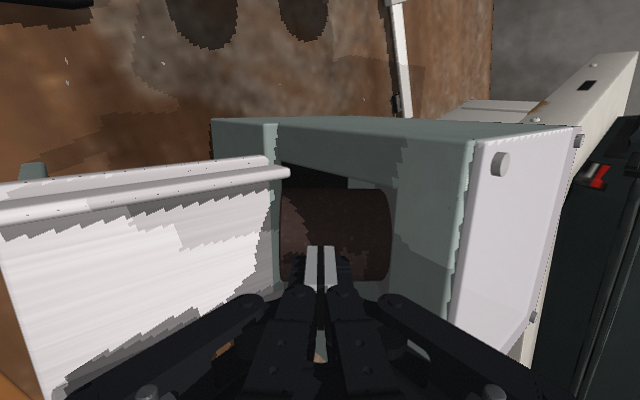

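I've used my ten pictures. The last one shows the coupling tipped forward at (335,235) in the gate. I'll check by numbers from here.

Call:
{"api": "step_arm", "payload": {
  "gripper": [1, 1, 1],
  "xyz": [
    [0, 0, 0],
    [0, 0, 0],
    [0, 0, 0]
  ],
  "dr": [
    [0, 0, 0],
    [0, 0, 0],
    [0, 0, 0]
  ]
}}

```text
clock: 20.38
position: [532.6, -165.4, 120.0]
tool_rot: [0.279, 0.745, 0.566, 0.215]
force: [-0.4, 1.0, -0.8]
width: 0.2
gripper_force: 0.0
```

```bash
python3 q.py c; python3 - <<'E'
from h import *
for n in ["coupling","flap"]:
    for d in cams.outline_of(n,"wrist")[:1]:
        ys,xs=np.nonzero(d["region"]); print(n,xs.min(),xs.max(),ys.min(),ys.max(),len(xs),round(d["confidence"],2))
E
```

```text
tcp bin [-67.7  -0.6 120. ] [-0.4  1.  -0.8] push dir tool [-0.003  0.752  0.66 ]
side [ 25.1 191.8  -0.4] 0.67
scene [-59.2  -2.2  74.8] 0.59
wrist [-62.3  -2.7  81.8] 0.56
coupling 278 391 188 281 8407 0.63
flap 374 395 184 295 459 0.73
```

Call:
{"api": "step_arm", "payload": {
  "gripper": [1, 1, 1, 1],
  "xyz": [
    [0, -10, -9],
    [0, -10, -9],
    [0, -11, 13],
    [0, 0, 0]
  ],
  "dr": [
    [0, 0, 0],
    [0, 0, 0],
    [0, 0, 0],
    [0, 0, 0]
  ]
}}

```text
clock: 21.12
position: [504.6, -157.2, 101.4]
tool_rot: [0.278, 0.746, 0.566, 0.215]
force: [-0.2, 0.6, -1.2]
width: -0.2
gripper_force: 0.0
```

Call:
{"api": "step_arm", "payload": {
  "gripper": [1, 1, 1, 1, 1],
  "xyz": [
    [0, 4, 3.5],
    [0, 4, 3.5],
    [0, 4, 3.5],
    [0, 4, 3.5],
    [0, 0, 0]
  ],
  "dr": [
    [0, 0, 0],
    [0, 0, 0],
    [0, 0, 0],
    [0, 0, 0],
    [0, 0, 0]
  ]
}}

```text
clock: 21.53
position: [528.9, -164.4, 104.0]
tool_rot: [0.28, 0.745, 0.566, 0.215]
force: [1.1, -0.4, -0.2]
width: -0.1
gripper_force: 0.0
```

```bash
python3 q.py d
```

```text
tcp bin [-71.5  -0.7 104. ] [ 1.1 -0.4 -0.2] push dir tool [-0.003  0.751  0.66 ]
side [-59.7  -1.5  75.5] 0.53
scene [-61.1  -4.   73.6] 0.72
wrist [-61.2  -2.   73.8] 0.81
```

Call:
{"api": "step_arm", "payload": {
  "gripper": [1, 1, 1, 1, 1],
  "xyz": [
    [0, 3, 2.6],
    [0, 3, 2.6],
    [0, 3, 2.6],
    [0, 3, 2.6],
    [0, 0, 0]
  ],
  "dr": [
    [0, 0, 0],
    [0, 0, 0],
    [0, 0, 0],
    [0, 0, 0],
    [0, 0, 0]
  ]
}}

```text
clock: 22.25
position: [543.3, -168.2, 103.3]
tool_rot: [0.279, 0.745, 0.566, 0.215]
force: [-0.3, 0.4, -0.8]
width: -0.2
gripper_force: 0.0
```

```bash
python3 q.py e;  python3 - <<'E'
from h import *
for n in ["coupling","flap"]:
    for d in cams.outline_of(n,"wrist")[:1]:
        ys,xs=np.nonzero(d["region"]); print(n,xs.min(),xs.max(),ys.min(),ys.max(),len(xs),round(d["confidence"],2))
E
```

```text
tcp bin [-56.6  -0.5 103.3] [-0.3  0.4 -0.8] push dir tool [-0.003  0.752  0.659]
side [-57.8  -2.2  64.7] 0.53
scene [-57.7  -4.7  34.1] 0.58
coupling 281 340 175 261 1967 0.79
flap 304 416 182 302 8730 0.86
```

Call:
{"api": "step_arm", "payload": {
  "gripper": [1, 1, 1, 1, 1],
  "xyz": [
    [0, -10, -9],
    [0, -15, -13],
    [0, -15, -13],
    [0, -15, -13],
    [0, 0, 0]
  ],
  "dr": [
    [0, 0, 0],
    [0, 0, 0],
    [0, 0, 0],
    [0, 0, 0],
    [0, 0, 0]
  ]
}}

```text
clock: 23.07
position: [469.3, -147.1, 102.2]
tool_rot: [0.278, 0.746, 0.566, 0.215]
force: [0.0, -0.1, -1.3]
width: -0.1
gripper_force: 0.0
```

```bash
python3 q.py g;  python3 - <<'E'
from h import *
f=cams.grab_frame("wrist")
t=np.radians(-15.6); B=R.from_euler('z',t); o=np.array([598,-183,0.])
K=np.array([[f["fx"],0,f["cx"]],[0,f["fy"],f["cy"]],[0,0,1.]])
for a in [0,.2,.5,1.0]:
    p=np.array([[-47,-37,155],[-47,37,155],[-47+76*np.sin(a),37,155-76*np.cos(a)],[-47+76*np.sin(a),-37,155-76*np.cos(a)]])
    print(a,cv2.projectPoints(B.apply(p)+o,f["rvec"],f["tvec"],K,np.array([f["k1"],0,0,0.]))[0].round().astype(int)[:,0].tolist())
for n in ["coupling","flap"]:
    for d in cams.outline_of(n,"wrist")[:2]:
        m=d["region"].astype(np.uint8); c=max(cv2.findContours(m,0,2)[0],key=cv2.contourArea)
        print(n,m.sum(),round(d["confidence"],2),cv2.approxPolyDP(c,4,True)[:,0].tolist())
E
```

```text
tcp bin [-133.7   -0.   102.2] [ 0.  -0.1 -1.3] push dir tool [-0.002  0.753  0.658]
side [-60.3   0.9  39.9] 0.45
scene [-58.8  -5.3  37.5] 0.47
0 [[480, 302], [502, 182], [386, 162], [380, 256]]
0.2 [[480, 302], [502, 182], [400, 160], [393, 251]]
0.5 [[480, 302], [502, 182], [425, 158], [416, 246]]
1.0 [[480, 302], [502, 182], [476, 158], [462, 247]]
coupling 849 0.81 [[383, 167], [369, 170], [366, 227], [379, 222]]
flap 11706 0.86 [[385, 165], [378, 258], [474, 302], [496, 184]]
```

The flap outline matches the shut flap to within a few pixels, and the coupling lies below the sill (z about 38). I'll retreat clear and hand in.

Call:
{"api": "step_arm", "payload": {
  "gripper": [1, 1, 1, 1, 1],
  "xyz": [
    [0, -20, -18],
    [0, -15, -25],
    [0, 0, -25],
    [0, 0, -15],
    [0, 0, 0]
  ],
  "dr": [
    [0, 0, 0],
    [0, 0, 0],
    [0, 0, 0],
    [0, 0, 0],
    [0, 0, 0]
  ]
}}

```text
clock: 23.93
position: [395.7, -128.5, 148.5]
tool_rot: [0.279, 0.745, 0.566, 0.214]
force: [-1.0, -1.6, -0.6]
width: -0.1
gripper_force: 0.0
```

```bash
python3 q.py i; python3 -c "
from h import *
print(pose()[0],pose()[2]['joint_velocities'].round(3)); print(bot.sign_off())"
```

```text
tcp bin [-209.5   -1.9  148.5] [-1.  -1.6 -0.6] push dir tool [-0.003  0.753  0.658]
side [-58.7  -4.1  38.4] 0.37
scene [-58.6  -4.5  34.4] 0.45
[ 396.3309099  -128.23984518  145.4409105 ] [ 0.001 -0.002 -0.     0.008  0.003 -0.003]
the job is handed in; nothing more can be done
None
```

I ejected the coupling, set it on the apron and pushed it through the flap; by the last camera estimates it lies in the bin below the sill with the flap shut, and the job was handed in at about 24 s (no verdict was returned).

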